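# Box the turned ball and present the lid

### The job

Pack the larger of the two turned wooden balls: lower it gently, without dropping it, onto the ring-shaped seat inside the open plywood box and let go of it. Then pick the box's lid up by its bar handle, carry it over the rack of upright dowels, and stop with it held level, centred and square about a finger's width (15 mm) above the rim, so that I can check the fit before it is closed: the lid never touches the box, and you finish still holding it there. Do not touch the dowel rack at any time, and leave the small ball, glue bottle and offcut where they are.

Things in the scene. Friction and masses are not known exactly. Their poses are not given: they have to be found in the camera images.
- box: Open plywood box standing loose on the bench, 170 (its x) x 140 (its y) x 90 mm high, 1.2 kg, walls and floor 8 mm thick; it stands on one side of the dowel rack, the lid on the other. Origin: centre of the underside. Mid-floor is a fixed wooden seat (eight-sided ring, 52 mm outer, 36 mm inner width, top 33 mm above the origin); the larger ball seated in it has its centre 54 mm above the origin.
- box_rim (a point): Centre of the box's mouth, at the height of the rim, 90 mm above the box's origin; axes as the box's. The seated ball's top is 8 mm below it.
- lid: Flat plywood lid, 170 (its x) x 140 (its y) x 10 mm, about 0.25 kg, lying flat on the bench. Origin: centre of its underside. On top of it, in the middle, stands a wooden bar handle 90 mm long (along the lid's x), 20 mm thick (along its y), from 10 to 46 mm above the origin. It covers the box when its x lies along the box's x, either way round.
- ball: The larger turned wooden ball, 56 mm in diameter, about 90 g; origin at its centre (its axes mean nothing). It rests on a wooden stand fixed to the bench, an eight-sided tube 42 mm wide and 50 mm high with a 48 mm foot, so that its centre is 74 mm above the bench.
- small_ball: The smaller wooden ball, 40 mm in diameter, on an identical stand beyond the other side of the rack; origin at its centre. To be left alone.
- rack: Dowel rack fixed to the bench between box and lid: a board 200 (its x) x 40 (its y) x 20 mm with four upright 16 mm dowels in a row along its x, at -75, -25, 25 and 75 mm; their tops are 120 mm above the bench. Origin: centre of its underside.
- glue: Upright white glue bottle, 56 mm in diameter, 130 mm high; origin at the centre of its underside. To be left alone.
- offcut: Offcut of wood lying flat, 70 x 50 x 30 mm; origin at the centre of its underside. To be left alone.

How it is judged:
By the outcome, as a careful person would: the job done as asked, in the order asked, and still so for the second after the job is handed in, while the arm keeps its last pose, push and grip.
It also fails if it takes over 67 s, if anything falls off the work surface, if the arm or the gripper's body presses on something with over 40 N, if the wrist force passes 120 N, or if a joint passes its speed limit or range.

### The arm

A 6-joint arm with a two-finger parallel gripper is mounted at the origin on the work surface. World frame = base frame: x ahead of the robot, y to its left, z up, the work surface at z = 0. Lengths are in m, angles in rad, forces in N, time in s.
With the tool pointing down it reaches from about 0.35 to 0.875 m from the base axis. Payload 4.2 kg.
Tool frame: the origin (TCP) lies on the front face of the gripper's body, between the roots of the fingers; the fingertips stand 73 mm ahead of it and the grasp point (between the pads) lies 54 mm ahead of it (arm.finger_overhang is the distance from the TCP to the fingertips, in m); z points along the fingers, y is the line along which they close (so a half turn about z gives the same grasp; the last joint's range is limited). The gripper opens to 85 mm and grips with 20 to 120 N. Pads are 22 mm wide; open, the fingers measure 114 mm over their backs; the gripper's body (76 mm by 85 mm) begins 54 mm behind the grasp point. The pads swing forward as they close: fully open they stand 13 mm farther back than shut.
Start: joints at [1.574, 0.385, 0.008, 0, -1.194, -0.259], TCP at [0.158, 0.605, 0.304] pointing down, gripper open.
Joint ranges: [-3.14, 3.14], [-1.21, 2.06], [-1.07, 1.41], [-3.16, 2.05], [-2.99, -0.16], [-3.1, 3.1]. Speed limits (rad/s): [2.79, 2.79, 3.14, 3.14, 3.14, 3.14].

### API

Orientations are given as a unit quaternion [x, y, z, w].
In Python, from cell import arm gives the robot as it stands. The module is installed in compiled form; this text tells all that it offers.
- The arm moves only by the tool jog_arm, never from a script. Its argument "commands" is a list that holds one entry, the list of rows, each a list of 7 numbers: the turn, a rotation vector about the tool's x, y, z each as a share of 0.12 rad, from -1 to 1, then the shift along the tool's x, y, z each as a share of 5 cm, from -1 to 1, then the opening, from -1 (shut) to 1 (fully open). A call has 1 to 12 rows; each row shifts and turns the commanded pose from where the row before left it, along the tool's axes as they then stand; what a row does not reach is not made up. A row lasts 1/8 s, in which the tool goes at most 62.5 mm and 10.7 degrees, less where a joint would pass 70% of its speed; a pose out of reach is approached as far as the arm can. A call with a number of a shift or a turn outside -1 to 1 is refused whole. A call with a gripper value outside its range is refused whole. The fingers move at their own pace and stop on an object; "grip_force" is the grip in N (left out, the last holds). Time passes only in rows, so rows that do not move let the fingers close. It gives the time, the measured TCP pose, the force, the opening and the grip force at its end, in the units of the state.
- arm.sense(): the state, without advancing time (a new reading comes with each control period).
- arm.camera(name): name is "side" or "top"; returns a dict with "image" (400x640x3 uint8, red, green, blue), "fx", "fy", "cx", "cy" (pixels), "eye" and "attitude" of the camera in the world. Camera axes: x right, y up, looking along -z (the intrinsics and any distortion apply to the point x, -y, -z); pixel columns grow to the right and rows downward; lengths in m; the calibration is good to about 2 mm. A picture is of the moment at which its call begins. There is no depth.
- arm.sign_off(): hands the job in; it is judged then, once.
The state is a dict: "t": time; "qpos": joint angles; "qd": joint speeds; "tau": joint torques, N m; "tool_pos": TCP position; "tcp_rot": TCP orientation; "wrist_force": force on the tool from outside, world axes, zero at the start; "torque": the same for the moment, N m; "gripper_width": finger opening in m; "grip_force": force on a finger pad.
Only numpy, scipy, OpenCV 4.12 (cv2) and the standard library are available. Lean on these libraries where they do the work, as an engineer would, in place of code of your own. Each camera call takes 0.05 s, during which the arm holds its last target. There are 200 camera calls.

## Working session

There is one attempt and no reset: what is moved stays moved. The work goes in short steps, Python scripts to look and compute and a tool call to move; the robot and the scene stay as the last step left them, time stands still between calls to the robot, and variables do not carry over. Pictures are saved under pics/ and viewed, at most 10 in all, crops included, and the job is handed in when it is done.

Besides the shell and the picture viewer there is one more tool, called after ">>>" in YAML: its name, and indented under it one key for each argument. jog_arm: Moves the arm, as the interface text tells. Its arguments: {"type":"object","properties":{"commands":{"type":"array","items":{"type":"array","items":{"type":"array","items":{"type":"number"}}}},"grip_force":{"type":"number"}},"required":["commands"]}

```bash
mkdir -p pics
python3 - <<'E'
from cell import arm
import cv2
s=arm.sense(); print(s['t'],s['tool_pos'],s['tcp_rot'],s['gripper_width'])
for n in('side','top'):
    c=arm.camera(n); cv2.imwrite(f'pics/{n}0.png',c['image'][:,:,::-1]); print({k:v for k,v in c.items() if k!='image'})
E
```

```text
0.0 [0.15799987 0.6042518  0.30282481] [ 9.91818278e-01 -1.27653155e-01 -1.15285797e-04  1.07775640e-03] 0.08541220416361295
{'fx': 373.13149830351205, 'fy': 373.13149830351205, 'cx': 322.53660328709407, 'cy': 197.2774151983223, 'eye': array([ 0.49295482, -0.76866461,  0.58062544]), 'attitude': array([ 0.47784643, -0.0303757 , -0.05100251,  0.87643531])}
{'fx': 463.53048297613117, 'fy': 463.53048297613117, 'cx': 325.09686869795127, 'cy': 200.47193528011556, 'eye': array([0.44880501, 0.00965486, 1.45232319]), 'attitude': array([-0.02326256,  0.03676498,  0.71356866, -0.69923312])}
```

View pics/top0.png

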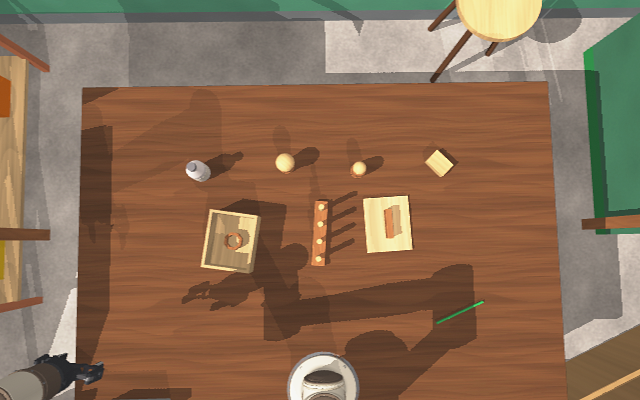

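View pics/side0.png

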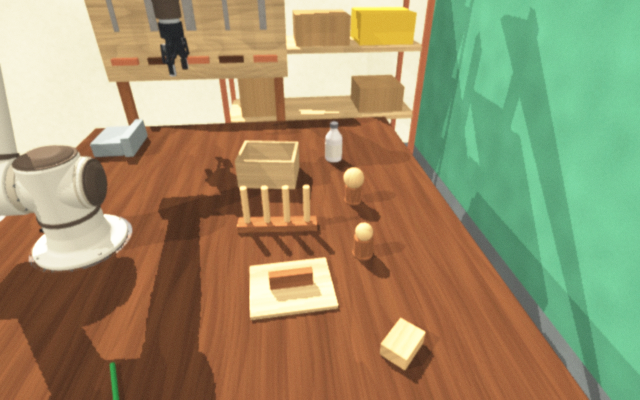

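The top view shows the box at (231,241), the rack at (320,232), the lid at (388,224), the large ball at (285,162) and the small one at (359,169). The side view agrees: large ball (353,180), box (268,165), lid (292,288).

```bash
cat > h.py <<'E'
import numpy as np,cv2
from scipy.spatial.transform import Rotation as R
def ray(c,p):
    p=np.atleast_2d(p).astype(float)
    d=np.c_[(p[:,0]-c['cx'])/c['fx'],-(p[:,1]-c['cy'])/c['fy'],-np.ones(len(p))]
    return R.from_quat(c['attitude']).apply(d)
def onz(c,p,z):
    d=ray(c,p); return c['eye']+d*((z-c['eye'][2])/d[:,2])[:,None]
def proj(c,P):
    q=R.from_quat(c['attitude']).inv().apply(np.atleast_2d(P)-c['eye'])
    return np.c_[c['cx']-c['fx']*q[:,0]/q[:,2],c['cy']+c['fy']*q[:,1]/q[:,2]]
def cross(c1,p1,c2,p2):
    a=ray(c1,p1)[0];b=ray(c2,p2)[0];a/=np.linalg.norm(a);b/=np.linalg.norm(b)
    s=np.linalg.lstsq(np.c_[a,-b],c2['eye']-c1['eye'],rcond=None)[0]
    A=c1['eye']+s[0]*a;B=c2['eye']+s[1]*b; return (A+B)/2,np.linalg.norm(A-B)
def light(im,lo=(12,40,120),hi=(32,200,255)):
    return cv2.inRange(cv2.cvtColor(im,cv2.COLOR_RGB2HSV),lo,hi)
E
python3 - <<'E'
from h import *; from cell import arm
for n in('top','side'):
    c=arm.camera(n); im=c['image']; m=light(im)
    hsv=cv2.cvtColor(im,cv2.COLOR_RGB2HSV)
    pts={'top':dict(bench=(300,110),lid=(375,240),ball=(283,160),rim=(206,240),handle=(391,222),rack=(315,222)),
      'side':dict(bench=(200,300),lid=(260,300),ball=(353,176),stand=(352,197))}[n]
    print({k:hsv[v[1],v[0]].tolist() for k,v in pts.items()})
    for k in cv2.findContours(m,cv2.RETR_EXTERNAL,cv2.CHAIN_APPROX_NONE)[0]:
        r=cv2.minAreaRect(k); 
        if cv2.contourArea(k)>60 and 100<r[0][1]<370: print(n,cv2.contourArea(k),np.round(r[0],1),np.round(r[1],1),r[2],np.round(cv2.minEnclosingCircle(k),1) if 0 else '')
    if n=='top':
        crop=np.hstack([im[140:290,180:440],cv2.cvtColor(m,cv2.COLOR_GRAY2RGB)[140:290,180:440]])
        crop=np.vstack([cv2.resize(x,None,fx=3,fy=3,interpolation=cv2.INTER_CUBIC) for x in [im[140:290,185:445]]])
        cv2.imwrite('pics/topc.png',crop[:,:,::-1])
E
```

```text
{'bench': [11, 152, 158], 'lid': [22, 91, 243], 'ball': [25, 87, 247], 'rim': [24, 84, 249], 'handle': [13, 159, 229], 'rack': [12, 159, 209]}
top 89.5 [593.1 368.3] [47.9  3.3] 24.623565673828125 
top 289.0 [459.9 364.8] [55.6 19.6] 5.194429397583008 
top 75.0 [487.8 344.6] [53.1 11.2] 5.07960844039917 
top 202.5 [625.3 337.9] [30.8 11.5] 13.134021759033203 
top 169.5 [146.9 334.8] [14. 96.] 89.09062194824219 
top 78.5 [238.6 334.6] [10.7 50.6] 80.53767395019531 
top 78.0 [203.7 331.5] [ 9.2 49. ] 87.1375961303711 
top 105.5 [356.5 327.4] [ 8.3 51.3] 86.98721313476562 
top 61.0 [542.4 323.5] [37.2 13.9] 9.782407760620117 
top 66.0 [241.4 312. ] [ 7.6 36.9] 78.69007110595703 
top 213.5 [499.5 309.9] [11.7 49.4] 86.633544921875 
top 153.0 [140.5 299.5] [13. 63.] 90.0 
top 113.5 [535.  293.5] [ 5. 52.] 90.0 
top 60.5 [359.5 282.3] [26.5  6.4] 6.34019136428833 
top 103.0 [125. 269.] [14. 32.] 90.0 
top 272.0 [362.7 259.2] [68. 14.] 5.440331935882568 
top 494.0 [487.2 260.4] [28.5 84.9] 81.46923065185547 
top 1173.5 [ 11.5 271.5] [63. 23.] 90.0 
top 69.0 [115.9 245.2] [13.  11.8] 6.34019
[... 2213 characters left out ...]
5 [343.  280.1] [67.1 15. ] 74.74488067626953 
side 4748.0 [288.9 278.4] [75.4 95. ] 81.8698959350586 
side 1164.5 [133.2 304.7] [ 32.5 123.3] 29.744882583618164 
side 645.0 [362.4 268.1] [94.2 30.1] 89.19306945800781 
side 554.0 [346.2 179.8] [39.1 34.6] 21.370620727539062 
side 168.0 [182.3 179.5] [12.7 44.5] 23.198589324951172 
side 682.0 [128.9 182.7] [53.6 51.5] 83.82982635498047 
side 211.5 [333.2 151.8] [24.4 21.6] 7.125016689300537 
side 105.0 [219.5 142. ] [22. 17.] 90.0 
side 100.5 [195.8 140.6] [10.4 26.7] 23.198591232299805 
side 6212.0 [280.9 180.1] [105.6  99.4] 84.64418029785156 
side 161.5 [163.2 149.2] [15.4 51.8] 29.744882583618164 
side 7985.0 [ 70.5 167.5] [141. 207.] 0.0
```

View pics/topc.png

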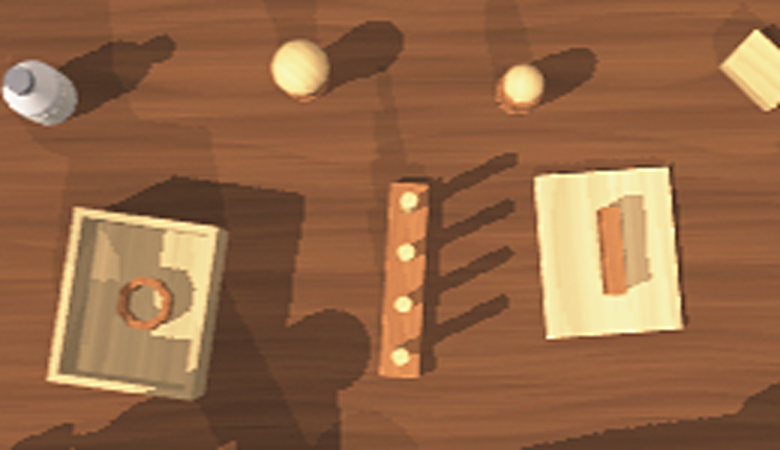

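The crop shows the box rim and seat ring (crop 146,303), the lid with its handle, and the two balls clearly. Next I measure by mask.

```bash
cat > meas.py <<'E'
from h import *; from cell import arm
T=arm.camera('top');S=arm.camera('side')
def big(c,x0,y0,x1,y1,lo=(15,20,60),hi=(40,140,255)):
    m=np.zeros(c['image'].shape[:2],np.uint8); m[y0:y1,x0:x1]=light(c['image'],lo,hi)[y0:y1,x0:x1]
    k=cv2.findContours(m,cv2.RETR_EXTERNAL,cv2.CHAIN_APPROX_NONE)[0]
    return max(k,key=cv2.contourArea)
def quad(k):
    h=cv2.convexHull(k); return cv2.approxPolyN(h,4,ensure_convex=True).reshape(-1,2).astype(float)
def yaw(v): return np.degrees(np.arctan2(v[1],v[0]))
def rect(c,k,z):
    P=onz(c,quad(k),z)[:,:2]; e=np.roll(P,-1,0)-P
    print(' centre',P.mean(0).round(4),'sides',np.linalg.norm(e,axis=1).round(4),'dirs',[round(yaw(v),1) for v in e])
if __name__=='__main__':
    for n,c,b,z in [('lid',T,(350,185,425,265),.01),('lid s',S,(235,250,345,325),.01),('boxrim',T,(195,200,268,280),.09)]:
        k=big(c,*b); print(n,quad(k).tolist()); rect(c,k,z)
    ub=[]
    for n,bt,bs in [('ball',(270,148,300,175),(338,160,370,192)),('small',(347,155,372,180),(350,215,378,246))]:
        u=[]
        for c,b in ((T,bt),(S,bs)):
            k=big(c,*b); (x,y),r=cv2.minEnclosingCircle(k); u.append((x,y)); print(n,x,y,r,onz(c,(x,y),.074 if n=='ball' else .066).round(4))
        print(cross(T,u[0],S,u[1]))
    k=big(T,218,225,250,255,(5,135,60),(16,255,255)); (x,y),r=cv2.minEnclosingCircle(k); print('seat',x,y,r,onz(T,(x,y),.033))
    k=big(T,380,200,402,245,(5,130,90),(16,255,255)); r=cv2.minAreaRect(k);print('handle',r);rect(T,cv2.boxPoints(r).astype(np.int32)[:,None],.046)
    k=big(T,305,195,332,272,(9,140,165),(16,255,255)); r=cv2.minAreaRect(k);print('rack',r);rect(T,cv2.boxPoints(r).astype(np.int32)[:,None],.02)
E
python3 meas.py
```

```text
lid [[412.0, 249.0], [367.0, 253.0], [362.0, 198.0], [407.0, 195.0]]
 centre [ 0.4951 -0.2107] sides [0.1407 0.1717 0.1418 0.169 ] dirs [np.float64(93.8), np.float64(3.6), np.float64(-87.3), np.float64(-176.8)]
lid s [[339.0, 308.0], [249.0, 320.0], [249.0, 265.0], [326.0, 256.0]]
 centre [ 0.4963 -0.2147] sides [0.1716 0.1499 0.1724 0.151 ] dirs [np.float64(-177.1), np.float64(92.6), np.float64(3.3), np.float64(-87.7)]
boxrim [[261.0, 216.0], [252.0, 274.0], [200.0, 266.0], [209.0, 209.0]]
 centre [0.451  0.2608] sides [0.1702 0.1525 0.1672 0.1537] dirs [np.float64(170.7), np.float64(80.1), np.float64(-8.9), np.float64(-98.8)]
ball 284.86083984375 161.99484252929688 9.356643676757812 [[0.6841 0.1004 0.074 ]]
ball 353.39794921875 177.0357208251953 10.595458984375 [[0.6846 0.1044 0.074 ]]
(array([0.68366289, 0.10023157, 0.07642545]), np.float64(5.7493204916859746e-05))
small 359.0 167.2857208251953 6.585493087768555 [[ 0.6653 -0.1228  0.066 ]]
small 363.5 231.08824157714844 9.255890846252441 [[ 0.6643 -0.1243  0.066 ]]
(array([ 0.66509415, -0.12281533,  0.06482776]), np.float64(0.0007171158992851581))
seat 232.726806640625 240.62371826171875 9.044642448425293 [[0.45235498 0.26463682 0.033     ]]
handle ((388.4206848144531, 223.0482940673828), (28.56764793395996, 7.806275367736816), 85.2363510131836)
 centre [ 0.4974 -0.2083] sides [0.0247 0.0853 0.0246 0.0852] dirs [np.float64(-84.0), np.float64(-177.8), np.float64(95.9), np.float64(2.3)]
rack ((319.17083740234375, 233.00973510742188), (13.349651336669922, 64.69446563720703), 3.2704880237579346)
 centre [0.4724 0.0034] sides [0.1972 0.0404 0.1973 0.04  ] dirs [np.float64(-4.7), np.float64(-95.5), np.float64(175.2), np.float64(84.4)]
```

```bash
cat > go.py <<'E'
# go.py x y z theta_deg : total shift (units of 50 mm, tool axes) and turn (units of .12 rad) to the target
import sys; from h import *; from cell import arm
x,y,z,t=map(float,sys.argv[1:5]); s=arm.sense(); Rc=R.from_quat(s['tcp_rot'])
a=np.radians(t); Rt=R.from_matrix(np.c_[[np.cos(a),np.sin(a),0],[np.sin(a),-np.cos(a),0],[0,0,-1]])
d=np.array([x,y,z])-s['tool_pos']
print('turn',((Rc.inv()*Rt).as_rotvec()/.12).round(2),'shift now',(Rc.inv().apply(d)/.05).round(2),'shift after turn',(Rt.inv().apply(d)/.05).round(2))
print('t',round(s['t'],2),'tcp',s['tool_pos'].round(4),'j',s['qpos'].round(2),'F',s['wrist_force'].round(2),'w',round(s['gripper_width'],4))
E
python3 go.py .684 .101 .25 -99
```

```text
turn [ 0.   -0.   12.27] shift now [12.72  7.08  1.08] shift after turn [  8.3  -11.96   1.07]
t 0.3 tcp [0.1581 0.6045 0.3035] j [ 1.57  0.39  0.01 -0.   -1.19 -0.26] F [0.44 0.67 0.39] w 0.0853
```

>>> jog_arm:
  commands:
    - [[0, 0, 1, 0, 0, 0, 1], [0, 0, 1, 0, 0, 0, 1], [0, 0, 1, 0, 0, 0, 1], [0, 0, 1, 0, 0, 0, 1], [0, 0, 1, 0, 0, 0, 1], [0, 0, 1, 0, 0, 0, 1], [0, 0, 1, 0, 0, 0, 1], [0, 0, 1, 0, 0, 0, 1], [0, 0, 1, 0, 0, 0, 1], [0, 0, 1, 0, 0, 0, 1], [0, 0, 1, 0, 0, 0, 1], [0, 0, 1, 0, 0, 0, 1]]

```text
t: 1.8
tool_pos: [0.1581, 0.6046, 0.3038]
tcp_rot: [-0.66, 0.751, -0.0, -0.0]
wrist_force: [-0.9, 1.1, -0.4]
gripper_width: 0.0853
grip_force: 0.0
```

```bash
python3 go.py .684 .101 .25 -99
```

```text
turn [ 0.   -0.    0.23] shift now [  8.63 -11.73   1.08] shift after turn [  8.3  -11.96   1.08]
t 1.8 tcp [0.1581 0.6046 0.3038] j [ 1.57  0.38  0.01 -0.   -1.19 -1.7 ] F [-0.89  1.13 -0.41] w 0.0853
```

>>> jog_arm:
  commands:
    - [[0, 0, 0.2, 0.4, -0.6, 0, 1], [0, 0, 0, 0.7, -1, 0, 1], [0, 0, 0, 0.7, -1, 0, 1], [0, 0, 0, 0.7, -1, 0, 1], [0, 0, 0, 0.7, -1, 0, 1], [0, 0, 0, 0.7, -1, 0, 1], [0, 0, 0, 0.7, -1, 0, 1], [0, 0, 0, 0.7, -1, 0, 1], [0, 0, 0, 0.7, -1, 0, 1], [0, 0, 0, 0.7, -1, 0, 1], [0, 0, 0, 0.7, -1, 0, 1], [0, 0, 0, 0.7, -1, 0, 1]]

```text
t: 3.3
tool_pos: [0.6734, 0.1172, 0.3039]
tcp_rot: [-0.653, 0.758, -0.0, 0.0]
wrist_force: [0.6, 1.1, -0.5]
gripper_width: 0.0854
grip_force: 0.0
```

```bash
python3 go.py .684 .101 .25 -99
```

```text
turn [-0.    0.    0.07] shift now [ 0.29 -0.26  1.08] shift after turn [ 0.29 -0.26  1.08]
t 3.3 tcp [0.6734 0.1172 0.3039] j [ 0.41  0.49  0.17 -0.   -1.25 -0.56] F [ 0.59  1.05 -0.51] w 0.0854
```

>>> jog_arm:
  commands:
    - [[0, 0, 0.05, 0.05, -0.03, 0.5, 1], [0, 0, 0, 0, 0, 0.6, 1], [0, 0, 0, 0, 0, 0, 1], [0, 0, 0, 0, 0, 0, 1]]

```text
t: 3.8
tool_pos: [0.6738, 0.1162, 0.2503]
tcp_rot: [-0.651, 0.76, -0.001, 0.001]
wrist_force: [0.7, -0.2, 0.1]
gripper_width: 0.0854
grip_force: 0.0
```

```bash
python3 go.py .684 .101 .126 -99
```

```text
turn [-0.02  0.    0.02] shift now [ 0.27 -0.24  2.49] shift after turn [ 0.27 -0.25  2.49]
t 3.8 tcp [0.6738 0.1162 0.2503] j [ 0.41  0.52  0.09  0.   -1.14 -0.56] F [ 0.74 -0.22  0.11] w 0.0854
```

>>> jog_arm:
  commands:
    - [[0, 0, 0, 0.27, -0.25, 0, 1], [0, 0, 0, 0, 0, 0.3, 1], [0, 0, 0, 0, 0, 0.5, 1], [0, 0, 0, 0, 0, 0.5, 1], [0, 0, 0, 0, 0, 0.3, 1], [0, 0, 0, 0, 0, 0, 1]]

```text
t: 4.55
tool_pos: [0.6829, 0.1005, 0.1673]
tcp_rot: [-0.65, 0.76, 0.001, -0.001]
wrist_force: [0.9, 0.3, 0.1]
gripper_width: 0.0855
grip_force: 0.0
```

```bash
python3 go.py .684 .101 .126 -99
python3 - <<'E'
from h import *; from cell import arm
a=[]
for n,b in(('side',(280,100,430,220)),('top',(240,110,330,200))):
    c=arm.camera(n); im=c['image'][b[1]:b[3],b[0]:b[2]]; a.append(cv2.resize(im,(400,400*im.shape[0]//im.shape[1])))
h=max(x.shape[0] for x in a)
cv2.imwrite('pics/g1.png',np.hstack([cv2.copyMakeBorder(x,0,h-x.shape[0],0,0,0) for x in a])[:,:,::-1])
E
```

```text
turn [ 0.02 -0.01  0.02] shift now [-0.01 -0.02  0.83] shift after turn [-0.01 -0.02  0.83]
t 4.55 tcp [0.6829 0.1005 0.1673] j [ 0.38  0.6   0.02 -0.   -0.99 -0.53] F [0.9  0.29 0.07] w 0.0855
```

View pics/g1.png

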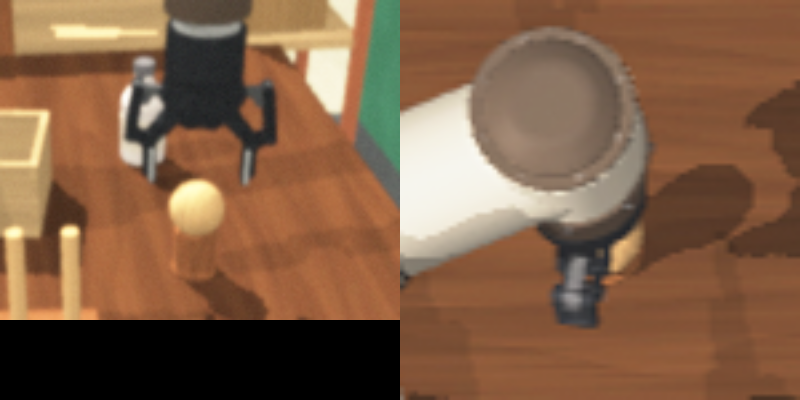

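The side view shows the open fingers straddling the ball (crop 195,208), centred left to right, with the tips level with its top. I go on down.

>>> jog_arm:
  commands:
    - [[0, 0, 0, 0, 0, 0.45, 1], [0, 0, 0, 0, 0, 0.4, 1], [0, 0, 0, 0, 0, 0, 1], [0, 0, 0, 0, 0, 0, 0.5], [0, 0, 0, 0, 0, 0, 0], [0, 0, 0, 0, 0, 0, -0.3], [0, 0, 0, 0, 0, 0, -0.6], [0, 0, 0, 0, 0, 0, -1], [0, 0, 0, 0, 0, 0, -1], [0, 0, 0, 0, 0, 0, -1], [0, 0, 0, 0, 0, 0, -1]]
  grip_force: 30

```text
t: 6.02
tool_pos: [0.6843, 0.101, 0.1283]
tcp_rot: [-0.65, 0.76, -0.001, 0.001]
wrist_force: [-1.7, -0.7, 6.1]
gripper_width: 0.0551
grip_force: 31.2
```

```bash
python3 go.py .684 .101 .124 -99
```

```text
turn [-0.02  0.01  0.02] shift now [0.   0.01 0.09] shift after turn [0.   0.01 0.09]
t 6.03 tcp [0.6843 0.101  0.1283] j [ 0.38  0.64 -0.02  0.   -0.91 -0.53] F [-1.72 -0.68  6.14] w 0.0551
```

>>> jog_arm:
  commands:
    - [[0, 0, 0, 0, 0, -0.2, -1], [0, 0, 0, 0, 0, -0.4, -1], [0, 0, 0, 0, 0, -0.8, -1], [0, 0, 0, 0, 0, -0.8, -1], [0, 0, 0, 0, 0, -0.6, -1], [0, 0, 0, 0, 0, 0, -1], [0, 0, 0, 0, 0, 0, -1]]
  grip_force: 40

```text
t: 6.9
tool_pos: [0.6828, 0.1006, 0.2651]
tcp_rot: [-0.65, 0.76, 0.001, -0.001]
wrist_force: [-0.7, -1.9, -1.1]
gripper_width: 0.0542
grip_force: 42.3
```

```bash
python3 go.py .452 .2655 .26 -99
python3 - <<'E'
from meas import *
cv2.imwrite('pics/g2.png',cv2.resize(S['image'][60:260,230:430],(600,600),interpolation=cv2.INTER_CUBIC)[:,:,::-1])
E
```

```text
turn [ 0.02 -0.    0.01] shift now [-2.54  5.07  0.11] shift after turn [-2.53  5.07  0.1 ]
t 6.9 tcp [0.6828 0.1006 0.2651] j [ 0.38  0.52  0.13 -0.   -1.18 -0.53] F [-0.69 -1.92 -1.12] w 0.0542
```

View pics/g2.png

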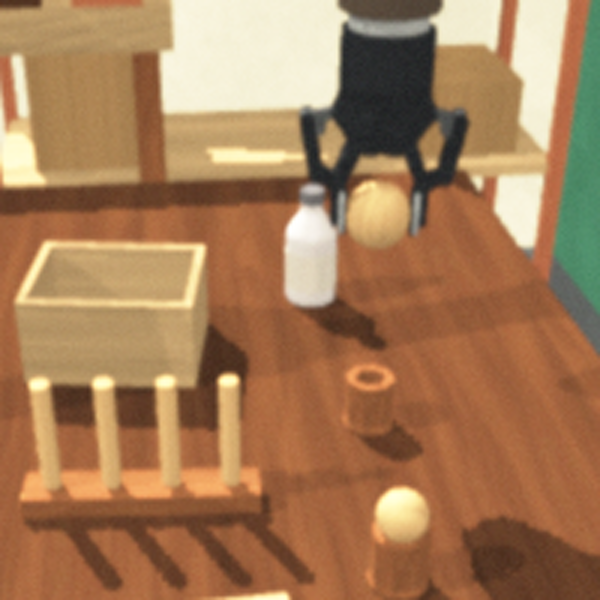

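The ball is held and off its stand: ball at side pixel (356,131), box rim around (268,150).

Run:
```python
from meas import *
k=big(S,343,118,369,146); (x,y),r=cv2.minEnclosingCircle(k); s=arm.sense()
for zz in(.05,.049,.054,.06):
    P=s['tool_pos']-[0,0,zz]; print(zz,proj(S,P).round(1))
print('ball px',x,y,r, 'old bias px of ball in side', proj(S,[.684,.1005,.074]).round(1))
q=np.array([[18,303],[48,243],[206,247],[192,304]])/3+[230,60]
P=onz(S,q,.09); print(P.round(4)); print(P.mean(0))
a=np.radians(-9.1); Rb=np.array([[np.cos(a),-np.sin(a)],[np.sin(a),np.cos(a)]])
for cx,cy in((.4522,.2655),):
  for z in (0.09,0):
    C=np.array([[sx*.085,sy*.07] for sx,sy in((-1,-1),(-1,1),(1,1),(1,-1))])@Rb.T+[cx,cy]
    print(z,'S',proj(S,np.c_[C,np.full(4,z)]).round(1).tolist(),'T',proj(T,np.c_[C,np.full(4,z)]).round(1).tolist())
kk=big(S,230,130,302,195);print('side hull',cv2.approxPolyN(cv2.convexHull(kk),6,ensure_convex=True).reshape(-1,2).tolist())
kk=big(T,195,200,268,280);print('top hull',cv2.approxPolyN(cv2.convexHull(kk),6,ensure_convex=True).reshape(-1,2).tolist())
```

```text
0.05 [[355.9 129.4]]
0.049 [[355.9 129. ]]
0.054 [[355.8 130.8]]
0.06 [[355.6 133.1]]
ball px 355.5 132.73529052734375 13.207588195800781 old bias px of ball in side [[353.5 177.8]]
[[0.3626 0.2048 0.09  ]
 [0.3837 0.341  0.09  ]
 [0.5485 0.3128 0.09  ]
 [0.5269 0.1846 0.09  ]]
[0.45542015 0.26080027 0.09      ]
0.09 S [[234.2, 160.3], [244.7, 140.1], [298.1, 141.3], [293.4, 161.6]] T [[248.3, 273.1], [200.4, 266.5], [209.7, 208.6], [257.1, 215.2]]
0 S [[237.9, 187.2], [247.7, 165.3], [298.9, 166.4], [294.5, 188.6]] T [[252.5, 271.1], [207.7, 264.9], [216.4, 210.5], [260.7, 216.7]]
side hull [[298, 141], [298, 186], [288, 194], [239, 194], [234, 160], [244, 139]]
top hull [[235, 200], [260, 217], [258, 253], [210, 269], [201, 266], [194, 200]]
```

>>> jog_arm:
  commands:
    - [[0, 0, 0, -0.2, 0.4, 0, -1], [0, 0, 0, -0.4, 0.8, 0, -1], [0, 0, 0, -0.4, 0.8, 0, -1], [0, 0, 0, -0.4, 0.8, 0, -1], [0, 0, 0, -0.4, 0.8, 0, -1], [0, 0, 0, -0.4, 0.8, 0, -1], [0, 0, 0, -0.3, 0.6, 0, -1], [0, 0, 0, 0, 0, 0, -1], [0, 0, 0, 0, 0, 0, -1]]

```text
t: 8.22
tool_pos: [0.456, 0.2628, 0.2662]
tcp_rot: [-0.65, 0.76, -0.0, -0.0]
wrist_force: [0.2, -0.2, -0.4]
gripper_width: 0.0539
grip_force: 42.4
```

```bash
python3 go.py .452 .266 .14 -99
```

```text
turn [ 0.   -0.    0.02] shift now [-0.05  0.09  2.52] shift after turn [-0.05  0.09  2.52]
t 8.22 tcp [0.456  0.2628 0.2662] j [ 0.83  0.25 -0.29  0.   -1.03 -0.99] F [ 0.17 -0.25 -0.36] w 0.0539
```

>>> jog_arm:
  commands:
    - [[0, 0, 0, -0.05, 0.09, 0.2, -1], [0, 0, 0, 0, 0, 0.5, -1], [0, 0, 0, 0, 0, 0.6, -1], [0, 0, 0, 0, 0, 0.6, -1], [0, 0, 0, 0, 0, 0.4, -1], [0, 0, 0, 0, 0, 0.2, -1], [0, 0, 0, 0, 0, 0, -1], [0, 0, 0, 0, 0, 0, -1]]

```text
t: 9.22
tool_pos: [0.4522, 0.2663, 0.1421]
tcp_rot: [-0.65, 0.76, -0.0, 0.001]
wrist_force: [0.1, 0.9, -0.7]
gripper_width: 0.0542
grip_force: 42.4
```

```bash
python3 go.py .452 .266 .112 -99
```

```text
turn [-0.01  0.01  0.02] shift now [0.01 0.   0.6 ] shift after turn [0.01 0.   0.6 ]
t 9.22 tcp [0.4522 0.2663 0.1421] j [ 0.84  0.4  -0.44  0.   -0.73 -1.  ] F [ 0.12  0.93 -0.73] w 0.0542
```

Now the last stretch slowly, to just above the seat.

>>> jog_arm:
  commands:
    - [[0, 0, 0, 0, 0, 0.15, -1], [0, 0, 0, 0, 0, 0.15, -1], [0, 0, 0, 0, 0, 0.1, -1], [0, 0, 0, 0, 0, 0.08, -1], [0, 0, 0, 0, 0, 0, -1], [0, 0, 0, 0, 0, 0, -1]]

```text
t: 9.98
tool_pos: [0.4519, 0.2661, 0.1175]
tcp_rot: [-0.65, 0.76, -0.0, 0.0]
wrist_force: [0.2, -0.3, -0.7]
gripper_width: 0.0543
grip_force: 42.4
```

>>> jog_arm:
  commands:
    - [[0, 0, 0, 0, 0, 0.04, -1], [0, 0, 0, 0, 0, 0.04, -1], [0, 0, 0, 0, 0, 0, -1]]

```text
t: 10.35
tool_pos: [0.4517, 0.2659, 0.1132]
tcp_rot: [-0.65, 0.76, -0.0, -0.0]
wrist_force: [0.7, -0.0, -0.9]
gripper_width: 0.0539
grip_force: 42.4
```

>>> jog_arm:
  commands:
    - [[0, 0, 0, 0, 0, 0.04, -1], [0, 0, 0, 0, 0, 0, -1], [0, 0, 0, 0, 0, 0, -1]]

```text
t: 10.72
tool_pos: [0.4518, 0.266, 0.1114]
tcp_rot: [-0.65, 0.76, -0.0, 0.0]
wrist_force: [0.2, -1.6, -0.1]
gripper_width: 0.054
grip_force: 42.4
```

>>> jog_arm:
  commands:
    - [[0, 0, 0, 0, 0, 0.02, -1], [0, 0, 0, 0, 0, 0, -1], [0, 0, 0, 0, 0, 0, -1]]

```text
t: 11.1
tool_pos: [0.4518, 0.266, 0.1104]
tcp_rot: [-0.65, 0.76, -0.0, 0.0]
wrist_force: [0.1, 0.4, -1.3]
gripper_width: 0.0544
grip_force: 42.4
```

>>> jog_arm:
  commands:
    - [[0, 0, 0, 0, 0, 0.02, -1], [0, 0, 0, 0, 0, 0, -1], [0, 0, 0, 0, 0, 0, -1]]

```text
t: 11.48
tool_pos: [0.4518, 0.266, 0.1094]
tcp_rot: [-0.65, 0.76, -0.0, -0.0]
wrist_force: [-0.5, -0.3, -1.0]
gripper_width: 0.0535
grip_force: 42.4
```

>>> jog_arm:
  commands:
    - [[0, 0, 0, 0, 0, 0.02, -1], [0, 0, 0, 0, 0, 0, -1], [0, 0, 0, 0, 0, 0, -1]]

```text
t: 11.85
tool_pos: [0.4519, 0.266, 0.1087]
tcp_rot: [-0.65, 0.76, -0.0, 0.0]
wrist_force: [-0.3, -0.2, 1.7]
gripper_width: 0.0539
grip_force: 42.6
```

>>> jog_arm:
  commands:
    - [[0, 0, 0, 0, 0, 0.02, -1], [0, 0, 0, 0, 0, 0, -1], [0, 0, 0, 0, 0, 0, -1]]

```text
t: 12.22
tool_pos: [0.452, 0.2661, 0.1084]
tcp_rot: [-0.65, 0.76, -0.0, 0.0]
wrist_force: [-0.8, -1.8, 7.2]
gripper_width: 0.0545
grip_force: 43.1
```

Seat contact felt (7 N up, at the expected height). I release gently and back straight out.

>>> jog_arm:
  commands:
    - [[0, 0, 0, 0, 0, 0, 0.34], [0, 0, 0, 0, 0, 0, 0.4], [0, 0, 0, 0, 0, 0, 0.5], [0, 0, 0, 0, 0, 0, 0.6], [0, 0, 0, 0, 0, 0, 0.6], [0, 0, 0, 0, 0, 0, 0.6]]

```text
t: 12.98
tool_pos: [0.4517, 0.266, 0.1074]
tcp_rot: [-0.65, 0.76, -0.0, -0.0]
wrist_force: [-0.2, 0.0, -0.1]
gripper_width: 0.0685
grip_force: 0.0
```

>>> jog_arm:
  commands:
    - [[0, 0, 0, 0, 0, -0.1, 0.6], [0, 0, 0, 0, 0, -0.2, 0.6], [0, 0, 0, 0, 0, -0.4, 0.6], [0, 0, 0, 0, 0, -0.6, 0.6], [0, 0, 0, 0, 0, -0.8, 0.6], [0, 0, 0, 0, 0, -0.8, 0.6], [0, 0, 0, 0, 0, -0.6, 0.6], [0, 0, 0, 0, 0, 0, 0.6]]

```text
t: 13.98
tool_pos: [0.4525, 0.2666, 0.2861]
tcp_rot: [-0.65, 0.76, 0.0, 0.004]
wrist_force: [-0.1, 0.1, 0.5]
gripper_width: 0.0684
grip_force: 0.0
```

```bash
python3 go.py .497 -.211 .28 -177
python3 - <<'E'
from h import *; from cell import arm
c=arm.camera('side')
cv2.imwrite('pics/p1.png',cv2.resize(c['image'][90:210,210:370],(800,600),interpolation=cv2.INTER_CUBIC)[:,:,::-1])
E
```

```text
turn [ 0.    0.07 11.36] shift now [ 9.3  -2.35  0.08] shift after turn [-0.39 -9.59  0.12]
t 13.97 tcp [0.4525 0.2666 0.2861] j [ 0.84  0.23 -0.27  0.   -1.07 -1.  ] F [-0.11  0.14  0.47] w 0.0684
```

View pics/p1.png

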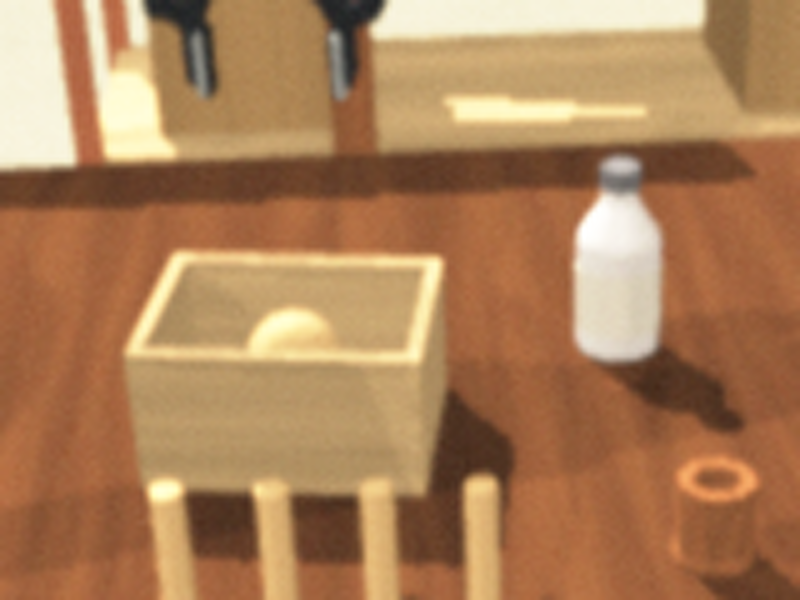

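The ball sits in the middle of the box (crop 290,335) and the box has not moved. Now I turn and go to the lid.

>>> jog_arm:
  commands:
    - [[0, 0, 0.9, 0, 0, 0, 1], [0, 0, 0.95, 0, 0, 0, 1], [0, 0, 0.95, 0, 0, 0, 1], [0, 0, 0.95, 0, 0, 0, 1], [0, 0, 0.95, 0, 0, 0, 1], [0, 0, 0.95, 0, 0, 0, 1], [0, 0, 0.95, 0, 0, 0, 1], [0, 0, 0.95, 0, 0, 0, 1], [0, 0, 0.95, 0, 0, 0, 1], [0, 0, 0.95, 0, 0, 0, 1], [0, 0, 0.95, 0, 0, 0, 1], [0, 0, 0.95, 0, 0, 0, 1]]

```text
t: 15.52
tool_pos: [0.4512, 0.2655, 0.2812]
tcp_rot: [-0.025, 1.0, -0.001, -0.001]
wrist_force: [0.1, 1.4, -0.3]
gripper_width: 0.0851
grip_force: 0.0
```

>>> jog_arm:
  commands:
    - [[0, 0, 0, -0.04, -0.4, 0, 1], [0, 0, 0, -0.04, -0.9, 0, 1], [0, 0, 0, -0.04, -0.9, 0, 1], [0, 0, 0, -0.04, -0.9, 0, 1], [0, 0, 0, -0.04, -0.9, 0, 1], [0, 0, 0, -0.04, -0.9, 0, 1], [0, 0, 0, -0.04, -0.9, 0, 1], [0, 0, 0, -0.04, -0.9, 0, 1], [0, 0, 0, -0.04, -0.9, 0, 1], [0, 0, 0, -0.04, -0.9, 0, 1], [0, 0, 0, 0, -0.8, 0, 1], [0, 0, 0, 0, 0, 0, 1]]

```text
t: 17.02
tool_pos: [0.4955, -0.2, 0.2814]
tcp_rot: [-0.025, 1.0, 0.0, -0.001]
wrist_force: [-0.2, 0.2, 0.1]
gripper_width: 0.0852
grip_force: 0.0
```

```bash
python3 go.py .4958 -.2115 .15 -176.8
python3 - <<'E'
from meas import *
k=big(S,235,250,345,325);print(quad(k));rect(S,k,.01)
for cx,cy,a in((.4955,-.2115,3.2),):
    a=np.radians(a);Rb=np.array([[np.cos(a),-np.sin(a)],[np.sin(a),np.cos(a)]])
    C=np.array([[sx*.085,sy*.07] for sx,sy in((1,-1),(-1,-1),(-1,1),(1,1))])@Rb.T+[cx,cy]
    for c in (S,T): print(proj(c,np.c_[C,np.full(4,.01)]).round(1).tolist())
cv2.imwrite('pics/l1.png',cv2.resize(S['image'][150:350,200:400],(600,600),interpolation=cv2.INTER_CUBIC)[:,:,::-1])
E
```

```text
turn [ 0.   -0.02 -0.04] shift now [-0.   -0.23  2.63] shift after turn [ 0.01 -0.23  2.63]
t 17.02 tcp [ 0.4955 -0.2     0.2814] j [-0.08  0.25 -0.25 -0.   -1.08 -1.44] F [-0.24  0.22  0.13] w 0.0852
[[339. 308.]
 [249. 321.]
 [249. 265.]
 [326. 256.]]
 centre [ 0.4963 -0.2153] sides [0.1717 0.1522 0.1724 0.151 ] dirs [np.float64(-176.3), np.float64(92.6), np.float64(3.3), np.float64(-87.7)]
[[337.8, 304.5], [249.6, 316.5], [248.8, 265.6], [325.0, 256.8]]
[[407.0, 194.8], [412.1, 249.1], [367.2, 252.6], [362.6, 198.1]]
```

View pics/l1.png

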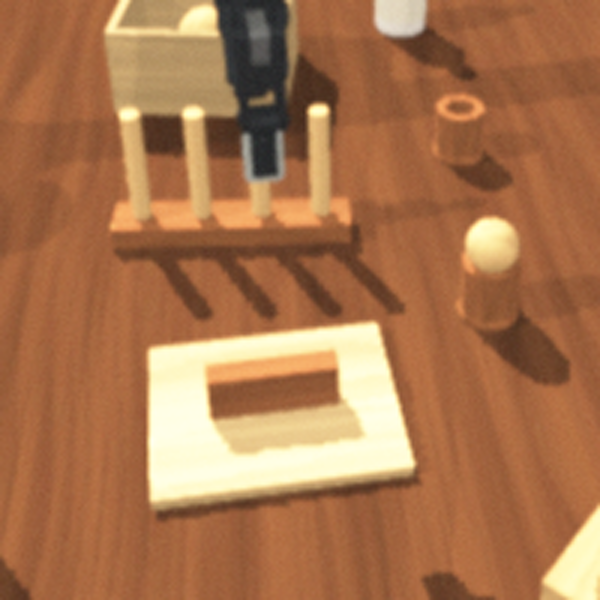

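The side view shows the lid with its handle (crop 272,385) clear for grasping. I lower straight over it.

>>> jog_arm:
  commands:
    - [[0, 0, -0.04, 0, -0.23, 0.2, 1], [0, 0, 0, 0, 0, 0.5, 1], [0, 0, 0, 0, 0, 0.7, 1], [0, 0, 0, 0, 0, 0.7, 1], [0, 0, 0, 0, 0, 0.5, 1], [0, 0, 0, 0, 0, 0.2, 1], [0, 0, 0, 0, 0, 0, 1], [0, 0, 0, 0, 0, 0, 1]]

```text
t: 18.12
tool_pos: [0.498, -0.2088, 0.1434]
tcp_rot: [-0.03, 1.0, -0.0, 0.001]
wrist_force: [0.9, -0.1, 0.7]
gripper_width: 0.0851
grip_force: 0.0
```

```bash
python3 go.py .4955 -.2115 .088 -176.8
```

```text
turn [-0.    0.02  0.03] shift now [ 0.06 -0.05  1.11] shift after turn [ 0.05 -0.05  1.11]
t 18.12 tcp [ 0.498  -0.2088  0.1434] j [-0.1   0.42 -0.41  0.   -0.75 -1.42] F [ 0.89 -0.08  0.66] w 0.0851
```

>>> jog_arm:
  commands:
    - [[0, 0, 0, 0.06, -0.06, 0.2, 1], [0, 0, 0, 0, 0, 0.4, 1], [0, 0, 0, 0, 0, 0.3, 1], [0, 0, 0, 0, 0, 0.15, 1], [0, 0, 0, 0, 0, 0.05, 1], [0, 0, 0, 0, 0, 0, 1], [0, 0, 0, 0, 0, 0, 1]]

```text
t: 19.0
tool_pos: [0.4948, -0.212, 0.0879]
tcp_rot: [-0.029, 1.0, -0.0, 0.001]
wrist_force: [0.1, -0.9, 0.8]
gripper_width: 0.0853
grip_force: 0.0
```

```bash
python3 go.py .4955 -.2115 .088 -176.8
```

```text
turn [-0.    0.01  0.02] shift now [-0.01  0.01 -0.  ] shift after turn [-0.01  0.01 -0.  ]
t 19.0 tcp [ 0.4948 -0.212   0.0879] j [-0.1   0.5  -0.46  0.   -0.62 -1.41] F [ 0.11 -0.87  0.77] w 0.0853
```

>>> jog_arm:
  commands:
    - [[0, 0, 0, 0, 0, 0, 0.5], [0, 0, 0, 0, 0, 0, 0], [0, 0, 0, 0, 0, 0, -0.3], [0, 0, 0, 0, 0, 0, -0.5], [0, 0, 0, 0, 0, 0, -0.7], [0, 0, 0, 0, 0, 0, -1], [0, 0, 0, 0, 0, 0, -1], [0, 0, 0, 0, 0, 0, -1], [0, 0, 0, 0, 0, 0, -1], [0, 0, 0, 0, 0, 0, -1]]
  grip_force: 80

```text
t: 20.25
tool_pos: [0.4946, -0.2118, 0.0877]
tcp_rot: [-0.029, 1.0, 0.0, 0.0]
wrist_force: [-2.0, 2.0, 4.5]
gripper_width: 0.019
grip_force: 78.7
```

```bash
python3 go.py .4955 -.2115 .088 -176.8
```

```text
turn [-0.    0.    0.02] shift now [-0.02  0.01 -0.01] shift after turn [-0.02  0.01 -0.01]
t 20.25 tcp [ 0.4946 -0.2118  0.0877] j [-0.1   0.5  -0.46 -0.   -0.62 -1.41] F [-2.04  1.98  4.53] w 0.019
```

>>> jog_arm:
  commands:
    - [[0, 0, 0, 0, 0, -0.1, -1], [0, 0, 0, 0, 0, -0.3, -1], [0, 0, 0, 0, 0, -0.6, -1], [0, 0, 0, 0, 0, -0.8, -1], [0, 0, 0, 0, 0, -0.8, -1], [0, 0, 0, 0, 0, -0.8, -1], [0, 0, 0, 0, 0, -0.6, -1], [0, 0, 0, 0, 0, -0.3, -1], [0, 0, 0, 0, 0, 0, -1], [0, 0, 0, 0, 0, 0, -1]]

```text
t: 21.5
tool_pos: [0.4938, -0.2117, 0.3008]
tcp_rot: [-0.029, 1.0, 0.001, -0.002]
wrist_force: [-0.6, 0.1, -3.2]
gripper_width: 0.0186
grip_force: 78.2
```

```bash
python3 go.py .452 .266 .29 -189.1
python3 - <<'E'
from h import *; from cell import arm
c=arm.camera('side')
cv2.imwrite('pics/l2.png',cv2.resize(c['image'][80:350,180:400],(489,600),interpolation=cv2.INTER_CUBIC)[:,:,::-1])
E
```

```text
turn [ 0.01 -0.03  1.81] shift now [0.28 9.59 0.23] shift after turn [2.34 9.3  0.22]
t 21.5 tcp [ 0.4938 -0.2117  0.3008] j [-0.1   0.24 -0.21 -0.   -1.12 -1.41] F [-0.57  0.14 -3.21] w 0.0186
```

View pics/l2.png

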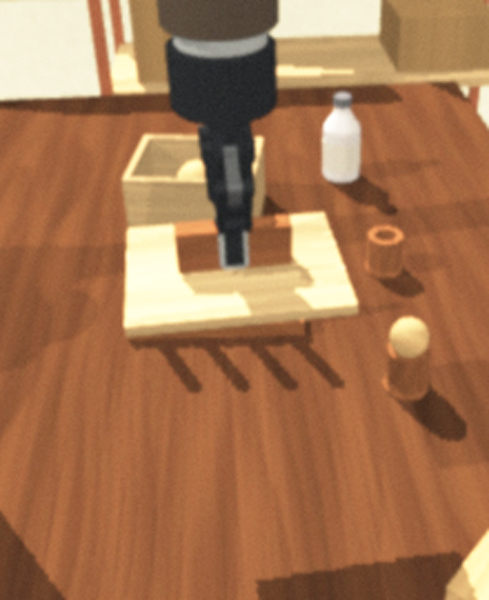

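The lid hangs level and square from the gripper (crop 235,270). I carry it across at this height, with the lid underside around 0.21 m and the dowels at 0.12 m.

>>> jog_arm:
  commands:
    - [[0, 0, 0, 0, 0.2, 0, -1], [0, 0, 0, 0, 0.5, 0, -1], [0, 0, 0, 0.03, 0.8, 0, -1], [0, 0, 0, 0.03, 0.9, 0, -1], [0, 0, 0, 0.03, 0.9, 0, -1], [0, 0, 0, 0.03, 0.9, 0, -1], [0, 0, 0, 0.03, 0.9, 0, -1], [0, 0, 0, 0.03, 0.9, 0, -1], [0, 0, 0, 0.03, 0.9, 0, -1], [0, 0, 0, 0.03, 0.9, 0, -1], [0, 0, 0, 0.03, 0.8, 0, -1], [0, 0, 0, 0, 0.5, 0, -1]]

```text
t: 23.05
tool_pos: [0.4535, 0.2436, 0.3017]
tcp_rot: [-0.03, 1.0, -0.0, -0.0]
wrist_force: [0.3, 0.3, -2.9]
gripper_width: 0.0186
grip_force: 78.4
```

>>> jog_arm:
  commands:
    - [[0, 0, 0.2, 0, 0.2, 0, -1], [0, 0, 0.4, 0, 0, 0, -1], [0, 0, 0.4, 0, 0, 0, -1], [0, 0, 0.4, 0, 0, 0, -1], [0, 0, 0.3, 0, 0, 0, -1], [0, 0, 0.1, 0, 0, 0, -1], [0, 0, 0, 0, 0, 0, -1], [0, 0, 0, 0, 0, 0, -1]]

```text
t: 24.05
tool_pos: [0.4538, 0.2515, 0.3024]
tcp_rot: [0.079, 0.997, -0.0, -0.0]
wrist_force: [0.0, -0.1, -1.9]
gripper_width: 0.0188
grip_force: 78.3
```

```bash
python3 go.py .452 .266 .25 -189.1
```

```text
turn [-0.   -0.    0.01] shift now [0.08 0.28 1.05] shift after turn [0.08 0.28 1.05]
t 24.05 tcp [0.4538 0.2515 0.3024] j [ 0.82  0.21 -0.25 -0.   -1.11 -2.55] F [ 0.02 -0.06 -1.87] w 0.0188
```

>>> jog_arm:
  commands:
    - [[0, 0, 0, 0.04, 0.14, 0.1, -1], [0, 0, 0, 0.04, 0.14, 0.3, -1], [0, 0, 0, 0, 0, 0.5, -1], [0, 0, 0, 0, 0, 0.5, -1], [0, 0, 0, 0, 0, 0.3, -1], [0, 0, 0, 0, 0, 0.15, -1], [0, 0, 0, 0, 0, 0.05, -1], [0, 0, 0, 0, 0, 0, -1], [0, 0, 0, 0, 0, 0, -1]]

```text
t: 25.18
tool_pos: [0.4523, 0.2662, 0.2082]
tcp_rot: [0.079, 0.997, 0.001, 0.001]
wrist_force: [-0.1, -0.0, -2.2]
gripper_width: 0.0188
grip_force: 78.4
```

```bash
python3 go.py .452 .266 .193 -189.1
cat > fit.py <<'E'
from meas import *
s=arm.sense(); x=R.from_quat(s['tcp_rot']).apply([1,0,0]); u=-x[:2]/np.hypot(*x[:2]); v=np.array([-u[1],u[0]])
print('lid yaw',yaw(u), 'tool', s['tool_pos'].round(4))
def rows(c,ctr,u,v,z): return proj(c,[np.r_[ctr+a*.085*u+b*.07*v,z] for a,b in((-1,-1),(-1,1),(1,1),(1,-1))]).round(1).tolist()
zl=s['tool_pos'][2]-.0877
for n,c in(('S',S),('T',T)):
    for dz in(.01,0): print(n,'lid pred z%.3f'%(zl+dz),rows(c,s['tool_pos'][:2]+.0009*u,u,v,zl+dz))
    a=np.radians(-9.1);ub=np.array([np.cos(a),np.sin(a)]);vb=np.array([-ub[1],ub[0]])
    for z in(.09,0): print(n,'box pred',z,rows(c,np.array([.452,.266]),ub,vb,z))
w=np.hstack([cv2.resize(S['image'][100:205,220:310],(400,467),interpolation=cv2.INTER_CUBIC),cv2.resize(T['image'][190:295,185:275],(400,467),interpolation=cv2.INTER_CUBIC)])
import sys; cv2.imwrite(sys.argv[1],w[:,:,::-1])
E
python3 fit.py pics/f1.png
```

```text
turn [0.01 0.01 0.01] shift now [ 0.01 -0.01  0.3 ] shift after turn [ 0.01 -0.    0.3 ]
t 25.18 tcp [0.4523 0.2662 0.2082] j [ 0.84  0.31 -0.37  0.   -0.89 -2.57] F [-0.11 -0.02 -2.21] w 0.0188
lid yaw -9.018272393689086 tool [0.4522 0.2661 0.208 ]
S lid pred z0.130 [[232.8, 147.4], [243.6, 128.2], [297.9, 129.2], [293.2, 148.7]]
S lid pred z0.120 [[233.3, 150.6], [244.0, 131.2], [298.0, 132.2], [293.3, 151.9]]
S box pred 0.09 [[234.2, 160.2], [244.7, 140.1], [298.0, 141.2], [293.3, 161.6]]
S box pred 0 [[237.9, 187.1], [247.6, 165.2], [298.8, 166.4], [294.5, 188.5]]
T lid pred z0.130 [[246.1, 273.8], [196.7, 267.1], [206.3, 207.4], [255.1, 214.1]]
T lid pred z0.120 [[246.6, 273.6], [197.6, 266.8], [207.1, 207.6], [255.5, 214.3]]
T box pred 0.09 [[248.1, 273.2], [200.3, 266.6], [209.6, 208.7], [256.9, 215.3]]
T box pred 0 [[252.4, 271.1], [207.5, 264.9], [216.2, 210.6], [260.6, 216.8]]
```

View pics/f1.png

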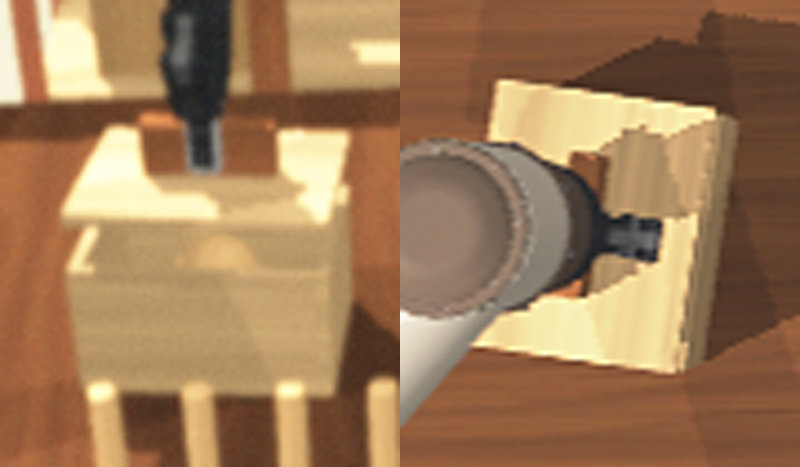

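Side view: the lid (near-left corner 234,148) sits squarely over the box (near-left rim 235,160), and both match prediction to about half a pixel. The top view agrees. Now the final lowering.

>>> jog_arm:
  commands:
    - [[0.01, 0.01, 0.01, 0.02, 0, 0.08, -1], [0, 0, 0, 0, 0, 0.1, -1], [0, 0, 0, 0, 0, 0.08, -1], [0, 0, 0, 0, 0, 0.03, -1], [0, 0, 0, 0, 0, 0, -1], [0, 0, 0, 0, 0, 0, -1], [0, 0, 0, 0, 0, 0, -1]]

```text
t: 26.15
tool_pos: [0.4511, 0.2661, 0.1931]
tcp_rot: [0.079, 0.997, -0.0, -0.001]
wrist_force: [-0.5, -0.2, -3.0]
gripper_width: 0.019
grip_force: 78.4
```

```bash
python3 go.py .4515 .266 .193 -189.1;python3 fit.py pics/f2.png
```

```text
turn [-0.01 -0.01  0.  ] shift now [-0.01 -0.    0.  ] shift after turn [-0.01 -0.    0.  ]
t 26.15 tcp [0.4511 0.2661 0.1931] j [ 0.84  0.33 -0.39 -0.   -0.85 -2.57] F [-0.51 -0.16 -3.  ] w 0.019
lid yaw -9.089093546037589 tool [0.4511 0.2661 0.193 ]
S lid pred z0.115 [[233.0, 152.2], [243.8, 132.6], [297.7, 133.7], [293.0, 153.5]]
S lid pred z0.105 [[233.5, 155.4], [244.1, 135.6], [297.8, 136.7], [293.1, 156.7]]
S box pred 0.09 [[234.2, 160.2], [244.7, 140.1], [298.0, 141.2], [293.3, 161.6]]
S box pred 0 [[237.9, 187.1], [247.6, 165.2], [298.8, 166.4], [294.5, 188.5]]
T lid pred z0.115 [[246.8, 273.9], [198.0, 267.1], [207.5, 208.1], [255.8, 214.8]]
T lid pred z0.105 [[247.3, 273.6], [198.9, 266.9], [208.4, 208.3], [256.2, 215.0]]
T box pred 0.09 [[248.1, 273.2], [200.3, 266.6], [209.6, 208.7], [256.9, 215.3]]
T box pred 0 [[252.4, 271.1], [207.5, 264.9], [216.2, 210.6], [260.6, 216.8]]
```

View pics/f2.png

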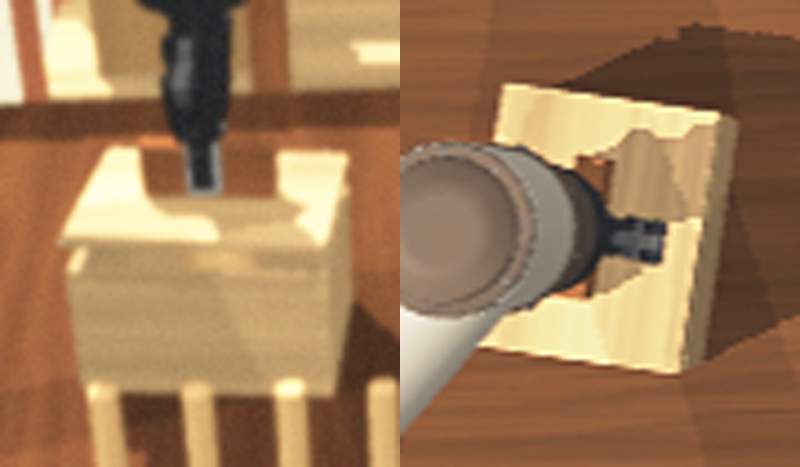

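The lid hangs level over the box with a small even gap (side crop 60–330, row 245), aligned with the rim in both views. I hand in.

```bash
python3 -c "
from cell import arm
print(arm.sign_off())"
```

```text
the job is handed in; nothing more can be done
None
```

The larger ball is seated in the box, and the lid is still held level, centred and square about 15 mm above the rim; I handed the job in after about 26 s, and no verdict came back.

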